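# Lock the sawing board into its bench bracket with the cross pin

### The job

Set the wooden sawing board down flat in the blue bracket, its tang between the two ears and its shoulders up against them, and let go. Then push the red-gripped lock pin through ear, tang and other ear from the free side until its grip rests against the ear, and let go. Leave the torch, cup, jar, caliper box, screwdriver, white tile, steel block and blue dish where they are.

Things in the scene. Friction and masses are not known exactly. Their poses are not given: they have to be found in the camera images.
- bracket: Blue steel clevis bracket, fixed; place and yaw vary. Origin on the bench below the pin axis's middle; z up, y along the pin axis; the board comes to its -x side. Two upright ears: x -35 to +35 mm, inner faces y +-17, outer +-27, tops 68 up, each with a 15 mm hole along y at x 0, 42 up. A bar (x -120 to +35, 34 wide, flat top 20 up) carries the board. Foot 120 x 110 mm, bolts to 13 high.
- clevis (a point): Middle of the pin axis: half-way between the bracket's ears, 42 mm above the bench; axes as the bracket's. The slot between the ears is open above, in front (-x) and behind.
- board_grip (a point): Loose wooden sawing board, 155 mm long, 44 high, 0.17 kg, lying flat. Point: centre of its solid middle (22 mm up), 50 mm wide: grasp it across y. x to the tang, z up. Solid from 19 mm behind to the shoulders 18 mm ahead; then the tang, 30 wide, 44 high, 70 long. Two prongs with a V notch reach 67 mm behind. Home: x along the bracket's x, underside on its bar.
- board_hole (a point): Middle of the 18 mm hole that runs crosswise (y) through the board's tang: 53 mm ahead (+x) of board_grip, same height. It is 35 mm from the shoulders, so it lies on the bracket's pin axis when the shoulders touch the ears.
- pin_grip (a point): Loose lock pin, 126 mm long, 0.24 kg, lying level. Point: centre of its red square grip, 24 x 24 mm, 48 long (12 mm above its underside); grasp across 24 mm (y). x points to the tip. The grip's front face is 24 mm ahead; from its centre the steel shaft, diameter 12, runs 78 mm, the last 10 mm tapering to 5 mm.
- pin_cross (a point): Point on the pin shaft's axis 27 mm ahead of the grip's front face (51 mm ahead of pin_grip); it lies at the bracket's point clevis when the pin is home, from either side.
- torch: Grey and black gas torch standing upright, 171 mm high, 70 across, 0.6 kg, origin under its centre. It stands some 145 mm from the bracket's middle on its +y or -y side and blocks that side for the pin; the other side is free but for a flat, fixed grey pad, 6 mm thick.
- cup: White paper cup, 72 mm across, 85 mm high; origin under its centre. Bystander.
- jar: Amber glass jar, 66 mm across, 85 mm high; origin under its centre. Bystander.
- caliper_box: Orange caliper box lying flat, 75 x 200 x 30 mm (x, y, z); origin under its centre. Bystander.
- screwdriver: Yellow-handled screwdriver, 180 mm long, lying on the bench along its x between the robot and the bracket. Bystander.
- heat_tile: White soldering tile, 100 x 150 x 25 mm (x, y, z); origin under its centre. Bystander.
- bench_block: Bright steel block, 60 x 60 x 20 mm, origin under its centre, lying just behind the lock pin's grip. Bystander.
- dish: Blue enamel dish with green glaze, 60 mm across, 18 mm high, origin under its centre, lying beside the board's tang. Bystander.
- woodbox: Wooden box fixed behind the bracket, 100 x 170 mm (x, y), 55 mm high; origin under its centre.
- board: The same sawing board; origin on its underside at the shoulders, 18 mm ahead of and 22 mm below board_grip; axes as board_grip's.
- lockpin: The same lock pin; origin on its underside at the grip's front face, 24 mm ahead of and 12 mm below pin_grip; axes as pin_grip's.

How it is judged:
By the outcome, as a careful person would: the job done as asked, in the order asked, and still so for the second after the job is handed in, with the robot touching nothing.
It also fails if it takes over 69 s, if anything falls off the work surface, if the arm or the gripper's body presses on something with over 40 N, if the wrist force passes 120 N, or if a joint passes its speed limit or range.

### The arm

A 6-joint arm with a two-finger parallel gripper is mounted at the origin on the work surface. World frame = base frame: x ahead of the robot, y to its left, z up, the work surface at z = 0. Lengths are in m, angles in degrees, forces in N, time in s.
With the tool pointing down it reaches from about 0.35 to 0.875 m from the base axis. Payload 4.2 kg.
Tool frame: the origin (TCP) lies midway between the tips of the shut fingers; the grasp point (between the pads) lies 19 mm behind it; z points along the fingers, y is the line along which they close (so a half turn about z gives the same grasp; the last joint's range is limited). The gripper opens to 87 mm and grips with 3 to 60 N. Pads are 19 mm wide; open, the fingers measure 117 mm over their backs; the gripper's body (75 mm by 190 mm) begins 51 mm behind the grasp point.
Start: joints at [-53.251, 22.042, 0.453, 0, -68.411, -14.817], TCP at [0.233, -0.58, 0.223] pointing down, gripper open.
Joint ranges: [-179.83, 179.83], [-69.29, 118.12], [-61.27, 80.66], [-181.25, 117.63], [-171.15, -9.14], [-177.46, 177.46]. Speed limits (degrees/s): [159.86, 159.86, 180, 180, 180, 180].

### API

Orientations are given as a 3x3 rotation matrix whose columns are the frame's x, y, z axes.
In Python, from station import r, cams gives the robot as it stands.
- The arm moves only by the tool play_rows, never from a script. Its argument "commands" is text: rows parted by semicolons, each of 6 numbers parted by spaces: the shift along the world's x, y, z normalised to -1 to 1, where 1 is 30 mm, then the turn, a rotation vector about the world's x, y, z normalised to -1 to 1, where 1 is 0.15 rad. A call has 1 to 20 rows; each row shifts and turns the commanded pose from where the row before left it; what a row does not reach is not made up. A row lasts 1/10 s, in which the tool goes at most 50 mm and 8.59 degrees, less where a joint would pass 70% of its speed; a pose out of reach is approached as far as the arm can. A call with a number of a shift or a turn outside -1 to 1 is refused whole. A call with a gripper value outside its range is refused whole. "grip" is the finger opening in mm, from 0 to 87, set as the call begins (left out, the last holds). The fingers move at their own pace and stop on an object; the grip force is fixed at half the most. Time passes only in rows, so rows that do not move let the fingers close. It gives the time, the measured TCP pose, the force, the opening and the grip force at its end, in the units of the state.
- r.sense(): the state, without advancing time (a new reading comes with each control period).
- cams.capture(name): name is "side" or "top"; returns (picture, depth): 420x560x3 uint8, blue, green, red; 420x560 float32, m along the optical axis (not along the pixel's ray), 0 where there is no reading.
- cams.camera_info(name): a dict with "mtx" (3x3 intrinsics, pixels), "R" (3x3) and "t" (3): a world point X has camera coordinates R X + t. Camera axes: x right, y down, z forward; pixel columns grow to the right and rows downward; lengths in m; the calibration is good to about 2 mm. A picture is of the moment at which its call begins. camera_info takes no time and is no camera call.
- r.finish_job(): hands the job in; it is judged then, once.
The state is a dict: "time_s": time; "joints": joint angles; "joint_velocities": joint speeds; "effort": joint torques, N m; "tcp_pos": TCP position; "ee_rot": TCP orientation; "wrist_force": force on the tool from outside, world axes, zero at the start; "moment": the same for the moment, N m; "gripper_width": opening from 0.0 (shut) to 1.0 (fully open); "gripper_force": force on a finger pad.
Only numpy, scipy, OpenCV 4.12 (cv2) and the standard library are available. Lean on these libraries where they do the work, as an engineer would, in place of code of your own. Each camera call takes 0.05 s, during which the arm holds its last target. There are 200 camera calls.

## Working session

There is one attempt and no reset: what is moved stays moved. The work goes in short steps, Python scripts to look and compute and a tool call to move; the robot and the scene stay as the last step left them, time stands still between calls to the robot, and variables do not carry over. Pictures are saved under pics/ and viewed, at most 12 in all, crops included, and the job is handed in when it is done.

Besides the shell and the picture viewer there is one more tool, called after "Call:" in YAML: its name, and indented under it one key for each argument. play_rows: Moves the arm, as the interface text tells. Scaled input: -1 to 1 covers 30 mm each way for a shift and 0.15 rad each way for a turn. Its arguments: {"type":"object","properties":{"commands":{"type":"string"},"grip":{"type":"number"}},"required":["commands"]}

```bash
mkdir -p pics; ls
python3 - <<'E'
from station import r, cams
import cv2, numpy as np
for n in("top","side"):
    p,d=cams.capture(n); cv2.imwrite(f"pics/{n}0.png",p); np.savez(f"pics/{n}0.npz",p=p,d=d)
    c=cams.camera_info(n); print(n,c["mtx"].round(1).tolist(),(-c["R"].T@c["t"]).round(3),c["R"].round(3).tolist())
s=r.sense();print(s["time_s"],s["tcp_pos"],s["ee_rot"],s["wrist_force"])
E
```

```text
pics
top [[524.3, 0.0, 284.7], [0.0, 524.3, 206.6], [0.0, 0.0, 1.0]] [0.247 0.021 1.408] [[-0.049, -0.999, 0.001], [-0.974, 0.048, -0.223], [0.223, -0.012, -0.975]]
side [[395.4, 0.0, 277.6], [0.0, 395.4, 206.0], [0.0, 0.0, 1.0]] [0.131 0.863 0.683] [[-0.879, -0.476, 0.018], [-0.276, 0.477, -0.835], [0.389, -0.739, -0.55]]
0.1 [ 0.23323653 -0.57924276  0.22154015] [[-9.27688243e-01 -3.73354725e-01 -8.79754427e-04]
 [-3.73355742e-01  9.27686390e-01  1.85788512e-03]
 [ 1.22486019e-04  2.05199955e-03 -9.99997887e-01]] [0.81539357 0.86284663 0.39067648]
```

View pics/top0.png

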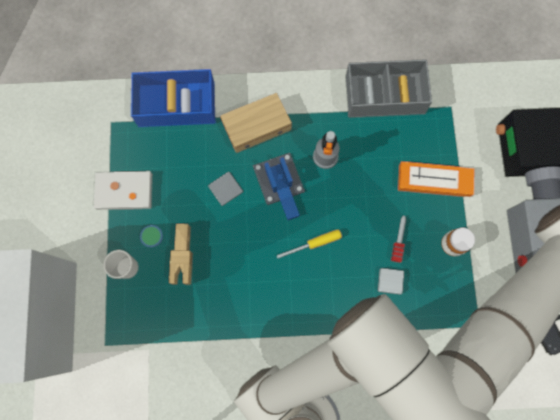

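View pics/side0.png

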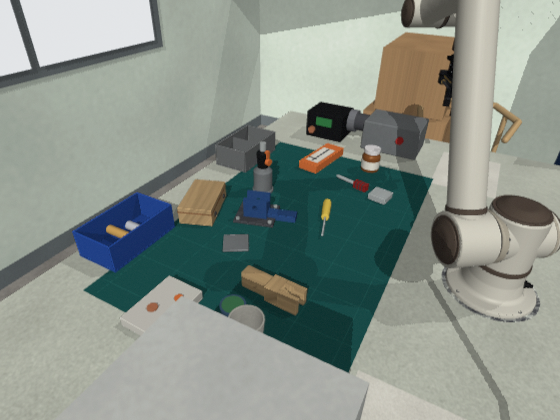

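The top view has the board at (181,255) with its tang pointing up (+x), the pin at (400,240) with its tip up, the bracket at (280,185) with its bar running down to (290,215), the torch at (327,150) on the bracket's -y side, and the pad at (226,188). The free side is therefore +y.

The side view confirms the same layout.

```bash
cat > h.py <<'E'
from station import r, cams
import cv2, numpy as np
def cloud(p,d,n):
    c=cams.camera_info(n);K,R,t=c["mtx"],c["R"],c["t"]
    v,u=np.mgrid[:d.shape[0],:d.shape[1]]
    P=np.stack([(u-K[0,2])/K[0,0]*d,(v-K[1,2])/K[1,1]*d,d],-1)
    return (P-np.ravel(t))@R
def ray(u,v,z,n):
    c=cams.camera_info(n);K,R,t=c["mtx"],c["R"],np.ravel(c["t"])
    o=-R.T@t; q=R.T@np.linalg.solve(K,[u,v,1.]); return o+q*(z-o[2])/q[2]
def hsv(p,lo,hi): return cv2.inRange(cv2.cvtColor(p,cv2.COLOR_BGR2HSV),lo,hi)>0
def rect(m,z,n):
    """mask pixels -> plane z -> min area rect (centre, size, angle)"""
    v,u=np.nonzero(m); X=np.array([ray(a,b,z,n)[:2] for a,b in zip(u,v)])
    c,s,a=cv2.minAreaRect((X*1000).astype(np.float32)); return np.round(c,1),np.round(s,1),round(a,1),len(X)
E
python3 - <<'E'
from h import *
z=np.load("pics/top0.npz");p,d=z["p"],z["d"];W=cloud(p,d,"top")
def box(u0,v0,u1,v1):
    m=np.zeros(d.shape,bool);m[v0:v1,u0:u1]=1;return m
hs=cv2.cvtColor(p,cv2.COLOR_BGR2HSV)
for q in [(255,181),(270,180),(232,182),(240,398),(252,398),(225,402),(210,290),(190,283),(175,290),(170,270),(185,262),(188,226)]: print(q,hs[q],W[q].round(3))
Z=W[...,2]
wood=hsv(p,(8,60,90),(28,255,255))&box(160,215,205,295)
print("board",rect(wood&(Z>.036),.044,"top"),np.median(Z[wood]))
blue=hsv(p,(100,120,50),(125,255,255))&box(245,140,310,230)
print("ears",rect(blue&(Z>.055),.068,"top"),"bar",rect(blue&(Z>.013)&(Z<.03),.02,"top"))
red=(hsv(p,(0,130,70),(8,255,255))|hsv(p,(172,130,70),(180,255,255)))&box(385,205,415,270)
print("grip",rect(red,.024,"top"))
crop=p[140:295,160:420];cv2.imwrite("pics/crop0.png",cv2.resize(crop,None,fx=3,fy=3,interpolation=cv2.INTER_CUBIC))
E
```

```text
(255, 181) [ 20  94 192] [0.443 0.282 0.041]
(270, 180) [39 54 95] [0.408 0.292 0.007]
(232, 182) [ 20  94 182] [0.502 0.278 0.05 ]
(240, 398) [ 87  15 167] [ 0.458 -0.295  0.017]
(252, 398) [  0 133 142] [ 0.425 -0.29   0.023]
(225, 402) [ 83  12 174] [ 0.499 -0.31   0.013]
(210, 290) [106 171 139] [ 0.554 -0.009  0.023]
(190, 283) [106 176 148] [0.611 0.007 0.021]
(175, 290) [108 129 121] [ 0.654 -0.015  0.015]
(170, 270) [107 167 142] [0.656 0.039 0.066]
(185, 262) [100  24  96] [0.631 0.064 0.008]
(188, 226) [ 94  14 142] [0.627 0.163 0.012]
board (array([447.9, 284.3]), array([ 51.2, 155.1]), 86.4, 854) 0.04459041456447731
ears (array([612.7,   8.2]), array([143.3,  54.9]), 16.5, 224) bar (array([608.6,   3.1]), array([155. ,  59.7]), 16.8, 677)
grip (array([ 425.3, -288.6]), array([24.3, 48.1]), 75.9, 132)
```

View pics/crop0.png

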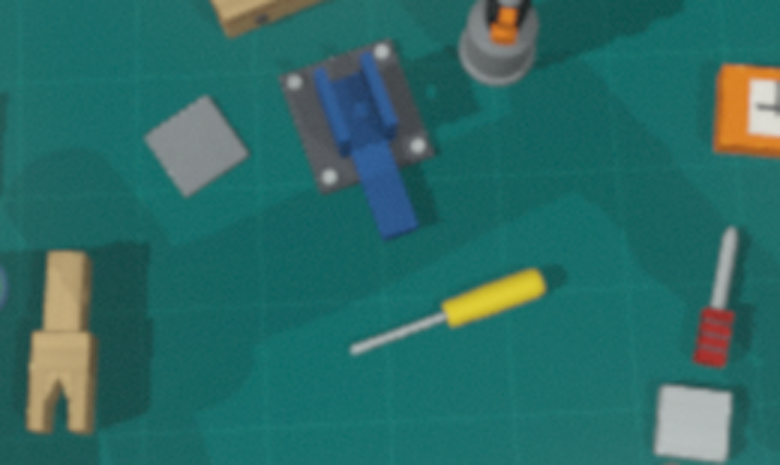

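The crop clearly shows the ears, bar, board and pin grip. The board and grip rectangles match the given sizes. Next I'll refine the bracket and check the neighbours' clearances.

Run:
```python
from h import *
z=np.load("pics/top0.npz");p,d=z["p"],z["d"];W=cloud(p,d,"top");Z=W[...,2]
def box(u0,v0,u1,v1):
    m=np.zeros(d.shape,bool);m[v0:v1,u0:u1]=1;return m
blue=hsv(p,(100,120,50),(125,255,255))&box(245,140,310,230)
a=np.radians(16.8);ux=np.array([np.cos(a),np.sin(a)]);uy=np.array([-ux[1],ux[0]])
v,u=np.nonzero(blue)
P20=np.array([ray(i,j,.02,"top")[:2] for i,j in zip(u,v)])*1000
P68=np.array([ray(i,j,.068,"top")[:2] for i,j in zip(u,v)])*1000
c0=np.array([608.6,3.1])+ux*42.5
print("c0",c0)
l=(P20-c0)@ux; k=(l<-50)
print("bar front",cv2.minAreaRect(P20[k].astype(np.float32)),l[k].min())
k=Z[v,u]; print("ear Z hist",np.histogram(k,[0,.01,.03,.045,.055,.062,.075,.1]))
k=(k>.058)&(k<.08)
m=np.zeros(d.shape,np.uint8);m[v[k],u[k]]=255
n,lab,st,_=cv2.connectedComponentsWithStats(m)
for i in range(1,n):
    if st[i,4]>15: print("ear",rect(lab==i,.068,"top"))
# bolts / foot dark
foot=hsv(p,(0,0,40),(180,90,110))&box(245,145,312,215)&(Z<.025)
print("foot",rect(cv2.morphologyEx(foot.astype(np.uint8),cv2.MORPH_OPEN,np.ones((3,3)))>0,.008,"top"))
# neighbours: top heights
for nme,bx,lo in(("cup",(95,235,145,290),.06),("jar",(435,220,485,265),.06),("torch",(305,125,345,172),.09),("dish",(135,222,168,252),.012)):
    q=W[box(*bx)&(Z>lo)&(Z<.2)];print(nme,len(q),np.percentile(q,[2,50,98],axis=0).round(3).tolist())
# side view ears
z=np.load("pics/side0.npz");p,d=z["p"],z["d"];W=cloud(p,d,"side")
m=hsv(p,(100,120,30),(125,255,255));m[:, :225]=0;m[:,305:]=0;m[:180]=0;m[230:]=0
q=W[m&(W[...,2]>.055)&(W[...,2]<.08)];print("side ears",len(q),cv2.minAreaRect((q[:,:2]*1000).astype(np.float32)),np.percentile(W[m][:,2],98))
```

```text
Traceback (most recent call last):
  File "h.py", line 9, in ray
    c=cams.camera_info(n);K,R,t=c["mtx"],c["R"],np.ravel(c["t"])
ValueError: time passes only in moves, steps and waits
```

```bash
sed -i 's/^def cloud/CI={n:cams.camera_info(n) for n in("top","side")}\ndef cloud/; s/c=cams.camera_info(n);/c=CI[n];/' h.py
python3 - <<'E'
from h import *
z=np.load("pics/top0.npz");p,d=z["p"],z["d"];W=cloud(p,d,"top");Z=W[...,2]
def box(u0,v0,u1,v1):
    m=np.zeros(d.shape,bool);m[v0:v1,u0:u1]=1;return m
blue=hsv(p,(100,120,50),(125,255,255))&box(245,140,310,230)
a=np.radians(16.8);ux=np.array([np.cos(a),np.sin(a)])
v,u=np.nonzero(blue)
P20=np.array([ray(i,j,.02,"top")[:2] for i,j in zip(u,v)])*1000
c0=np.array([608.6,3.1])+ux*42.5
print("c0",c0)
l=(P20-c0)@ux; k=(l<-50)
print("bar front",cv2.minAreaRect(P20[k].astype(np.float32)),l[k].min())
k=Z[v,u]; print("ear Z hist",np.histogram(k,[0,.01,.03,.045,.055,.062,.075,.1])[0])
k=(k>.058)&(k<.08)
m=np.zeros(d.shape,np.uint8);m[v[k],u[k]]=255
n,lab,st,_=cv2.connectedComponentsWithStats(m)
for i in range(1,n):
    if st[i,4]>15: print("ear",rect(lab==i,.068,"top"))
foot=hsv(p,(0,0,40),(180,90,110))&box(245,145,312,215)&(Z<.025)
print("foot",rect(cv2.morphologyEx(foot.astype(np.uint8),cv2.MORPH_OPEN,np.ones((3,3)))>0,.008,"top"))
for nme,bx,lo in(("cup",(95,235,145,290),.06),("jar",(435,220,485,265),.06),("torch",(305,125,345,172),.09),("dish",(135,222,168,252),.012)):
    q=W[box(*bx)&(Z>lo)&(Z<.2)];print(nme,len(q),np.percentile(q,[2,50,98],axis=0).round(3).tolist())
z=np.load("pics/side0.npz");p,d=z["p"],z["d"];W=cloud(p,d,"side")
m=hsv(p,(100,120,30),(125,255,255));m[:, :225]=0;m[:,305:]=0;m[:180]=0;m[230:]=0
q=W[m&(W[...,2]>.055)&(W[...,2]<.08)];print("side ears",len(q),cv2.minAreaRect((q[:,:2]*1000).astype(np.float32)),np.percentile(W[m][:,2],98))
E
```

```text
c0 [649.28607865  15.38385137]
bar front ((566.5669555664062, -7.049720764160156), (70.56875610351562, 36.50299835205078), 17.004053115844727) -120.93933180475503
ear Z hist [ 16 682  27  22  17 200   2]
ear (array([654. ,  -2.3]), array([70. , 11.3]), 16.9, 107)
ear (array([640.9,  39.5]), array([71.5, 10.6]), 17.3, 105)
foot (array([649.3,  18.4]), array([121.4, 110.7]), 17.0, 704)
cup 307 [[0.389, 0.401, 0.061], [0.426, 0.445, 0.083], [0.456, 0.468, 0.09]]
jar 498 [[0.415, -0.469, 0.061], [0.441, -0.439, 0.086], [0.469, -0.415, 0.092]]
torch 284 [[0.679, -0.133, 0.092], [0.699, -0.113, 0.144], [0.719, -0.098, 0.176]]
dish 385 [[0.476, 0.341, 0.014], [0.502, 0.367, 0.02], [0.529, 0.394, 0.026]]
side ears 252 ((647.1155395507812, 19.325742721557617), (69.56029510498047, 56.66380310058594), 16.79348373413086) 0.06976003962983918
```

Bracket: C = (647.8, 18.5) mm, yaw 17.0° (ears, foot, bar and side view agree). Board grip: (437.4, 285.0) mm, yaw -3.6°. Pin grip: (425.3, -288.6) mm, yaw -14.1°. I'll go to the board first.

Call:
play_rows:
  commands: "0.4 1 0 0 0 -0.15;0.4 1 0 0 0 -0.15;0.4 1 0 0 0 -0.15;0.4 1 0 0 0 -0.15;0.4 1 0 0 0 -0.15;0.4 1 0 0 0 -0.15;0.4 1 0 0 0 -0.15;0.4 1 0 0 0 -0.15;0.4 1 0 0 0 -0.15;0.4 1 0 0 0 -0.15;0.4 1 0 0 0 -0.15;0.4 1 0 0 0 -0.15;0.4 1 0 0 0 -0.15;0.4 1 0 0 0 -0.15;0.4 1 0 0 0 -0.15;0.4 1 0 0 0 -0.15;0.4 1 0 0 0 -0.15;0.4 1 0 0 0 -0.15;0.4 1 0 0 0 -0.15;0.4 1 0 0 0 -0.117"
  grip: 87

```text
time_s: 2.1
tcp_pos: [0.4735, 0.0216, 0.2223]
ee_rot: [[-0.998, 0.063, -0.001], [0.063, 0.998, -0.0], [0.001, -0.0, -1.0]]
wrist_force: [-0.2, 0.3, -1.2]
gripper_width: 1.003
gripper_force: 0.0
```

Call:
play_rows:
  commands: "-0.134 0.976 0 0 0 0;-0.134 0.976 0 0 0 0;-0.134 0.976 0 0 0 0;-0.134 0.976 0 0 0 0;-0.134 0.976 0 0 0 0;-0.134 0.976 0 0 0 0;-0.134 0.976 0 0 0 0;-0.134 0.976 0 0 0 0;-0.134 0.976 0 0 0 0;0 0 -1 0 0 0;0 0 -1 0 0 0;0 0 -1 0 0 0;0 0 -1 0 0 0;0 0 -1 0 0 0;0 0 0 0 0 0"

```text
time_s: 3.6
tcp_pos: [0.4348, 0.2812, 0.0686]
ee_rot: [[-0.998, 0.063, -0.007], [0.063, 0.998, -0.007], [0.007, -0.008, -1.0]]
wrist_force: [-0.2, -0.6, 0.6]
gripper_width: 1.002
gripper_force: 0.0
```

Run:
```python
from h import *
p,d=cams.capture("side");cv2.imwrite("pics/side1.png",cv2.resize(p[200:400,150:420],None,fx=2.8,fy=2.8))
```

```text
(no output)
```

View pics/side1.png

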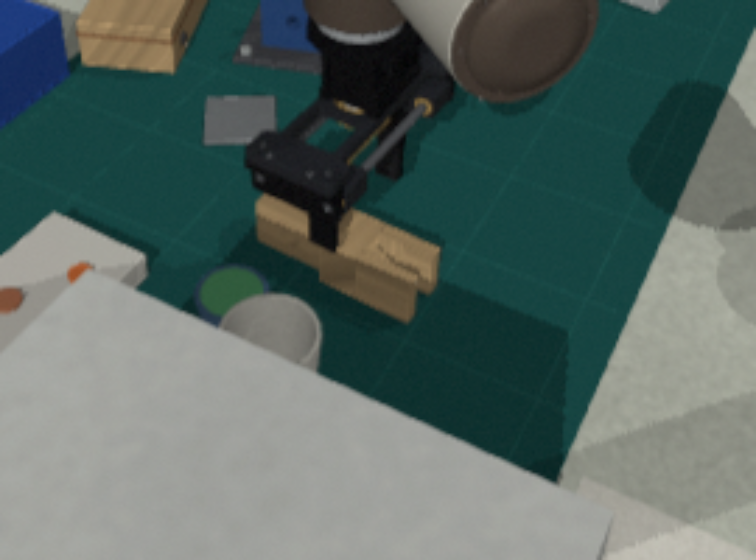

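The fingers straddle the board, just behind the shoulders, and clear the cup and dish. I'll descend.

Call:
play_rows:
  commands: "0 0 0 0 0 0;0 0 -0.6 0 0 0;0 0 -0.6 0 0 0;0 0 0 0 0 0;0 0 0 0 0 0"

```text
time_s: 4.15
tcp_pos: [0.4381, 0.2846, 0.0381]
ee_rot: [[-0.998, 0.062, 0.002], [0.062, 0.998, 0.002], [-0.002, 0.002, -1.0]]
wrist_force: [0.5, 1.0, 0.1]
gripper_width: 1.004
gripper_force: 0.0
```

Call:
play_rows:
  commands: "0 0 -0.37 0 0 0;0 0 -0.37 0 0 0;0 0 0 0 0 0;0 0 0 0 0 0"

```text
time_s: 4.55
tcp_pos: [0.4372, 0.2836, 0.014]
ee_rot: [[-0.998, 0.062, -0.001], [0.062, 0.998, -0.001], [0.001, -0.001, -1.0]]
wrist_force: [0.1, -0.1, 0.4]
gripper_width: 0.997
gripper_force: 0.0
```

Call:
play_rows:
  commands: "0 0 0 0 0 0;0 0 0 0 0 0;0 0 0 0 0 0;0 0 0 0 0 0;0 0 0 0 0 0;0 0 0 0 0 0;0 0 0 0 0 0;0 0 0 0 0 0"
  grip: 35

```text
time_s: 5.35
tcp_pos: [0.4374, 0.2839, 0.0145]
ee_rot: [[-0.998, 0.062, 0.0], [0.062, 0.998, 0.0], [-0.0, 0.0, -1.0]]
wrist_force: [0.5, 1.0, -0.1]
gripper_width: 0.571
gripper_force: 30.0
```

Call:
play_rows:
  commands: "0 0 0.5 0 0 0;0 0 1 0 0 0;0 0 1 0 0 0;0 0 0.5 0 0 0;0.43 -0.784 0 0 0 0.2;0.43 -0.784 0 0 0 0.2;0.43 -0.784 0 0 0 0.2;0.43 -0.784 0 0 0 0.2;0.43 -0.784 0 0 0 0.2;0.43 -0.784 0 0 0 0.2;0.43 -0.784 0 0 0 0.2;0.43 -0.784 0 0 0 0.2;0.43 -0.784 0 0 0 0.2;0.43 -0.784 0 0 0 0.2;0.43 -0.784 0 0 0 0.2;0.43 -0.784 0 0 0 0.2;0 0 0 0 0 0;0 0 0 0 0 0;0 0 0 0 0 0"

```text
time_s: 7.25
tcp_pos: [0.5913, 0.0019, 0.1038]
ee_rot: [[-0.956, -0.293, -0.001], [-0.293, 0.956, 0.0], [0.001, 0.0, -1.0]]
wrist_force: [-0.3, -0.1, -2.4]
gripper_width: 0.575
gripper_force: 30.0
```

Run:
```python
from h import *
p,d=cams.capture("side");q,e=cams.capture("top")
a=cv2.resize(p[140:280,180:340],(640,560),interpolation=cv2.INTER_CUBIC)
np.savez("pics/t2.npz",p=q,d=e);np.savez("pics/s2.npz",p=p,d=d)
cv2.imwrite("pics/m2.png",np.hstack([cv2.resize(a,(400,350)),cv2.resize(q[130:270,210:370],(400,350),interpolation=cv2.INTER_CUBIC)]))
s=r.sense();print(s["tcp_pos"],s["ee_rot"].round(4).tolist() if hasattr(s["ee_rot"],'round') else s["ee_rot"])
```

```text
[0.59155375 0.00225834 0.104209  ] [[-0.9557, -0.2943, -0.0006], [-0.2943, 0.9557, 0.0], [0.0006, 0.0002, -1.0]]
```

View pics/m2.png

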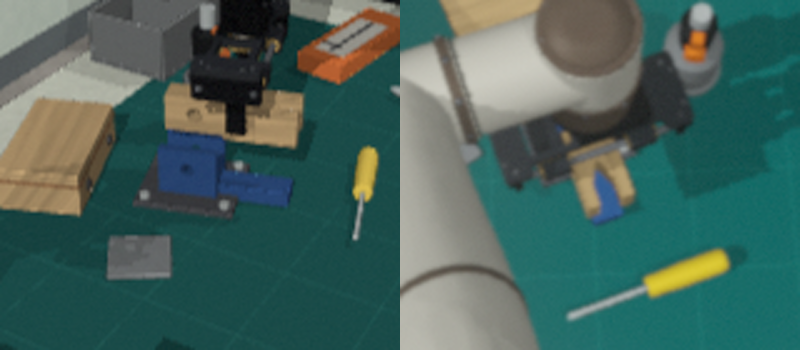

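The side view shows the board level above the bracket with its tang over the ears, and the top view shows the prongs centred on the bar. The gripper body clears the torch. I'll measure the prongs in the camera frame to get the sideways offset.

Run:
```python
from h import *
C=np.array([647.8,18.5]);a=np.radians(17);ux=np.array([np.cos(a),np.sin(a)]);uy=np.array([-ux[1],ux[0]])
z=np.load("pics/t2.npz");p,d=z["p"],z["d"];W=cloud(p,d,"top")
m=hsv(p,(8,60,90),(28,255,255))&(W[...,2]>.12)&(W[...,2]<.145);m[:185]=0;m[225:]=0;m[:,:270]=0;m[:,315:]=0
v,u=np.nonzero(m);X=np.array([ray(i,j,.1337,"top")[:2] for i,j in zip(u,v)])*1000-C
l=np.c_[X@ux,X@uy];print(len(l),l.min(0),l.max(0),np.median(W[m][:,2]))
for lo in range(-130,-90,6):
    k=(l[:,0]>=lo)&(l[:,0]<lo+6)
    if k.sum()>3: print(lo,l[k,1].min().round(1),l[k,1].max().round(1))
z=np.load("pics/s2.npz");p,d=z["p"],z["d"];W=cloud(p,d,"side")
m=hsv(p,(8,60,90),(28,255,255))&(W[...,2]>.085)&(W[...,2]<.14);m[:,:240]=0;m[:,305:]=0;m[:165]=0;m[205:]=0
X=W[m][:,:2]*1000-C;l=np.c_[X@ux,X@uy];print("side",len(l),np.percentile(l,[1,50,99],axis=0).round(1).tolist(),np.percentile(W[m][:,2],[1,99]))
```

```text
313 [-127.13950973  -23.75599806] [-47.53686669  27.00845124] 0.1348181438422983
-130 -22.9 25.4
-124 -23.8 26.9
-118 -23.2 26.6
-112 -23.5 26.4
-106 -22.9 27.0
-100 -23.2 26.1
-94 -22.7 26.8
side 776 [[-126.3, -16.8], [-74.9, 15.5], [26.5, 27.2]] [0.09066412 0.13524705]
```

Call:
play_rows:
  commands: "0.078 -0.028 0 0 0 0;0 0 0 0 0 0;0 0 -0.3 0 0 0;0 0 -0.3 0 0 0;0 0 -0.3 0 0 0;0 0 -0.3 0 0 0;0 0 0 0 0 0;0 0 0 0 0 0"

```text
time_s: 8.15
tcp_pos: [0.5944, 0.0006, 0.0679]
ee_rot: [[-0.956, -0.294, -0.001], [-0.294, 0.956, -0.0], [0.001, -0.0, -1.0]]
wrist_force: [0.8, 0.8, -2.1]
gripper_width: 0.573
gripper_force: 30.0
```

Call:
play_rows:
  commands: "0 0 -0.3 0 0 0;0 0 -0.3 0 0 0;0 0 -0.2 0 0 0;0 0 -0.15 0 0 0;0 0 0 0 0 0;0 0 0 0 0 0"

```text
time_s: 8.75
tcp_pos: [0.5945, 0.0007, 0.0398]
ee_rot: [[-0.956, -0.294, -0.0], [-0.294, 0.956, -0.0], [0.0, -0.0, -1.0]]
wrist_force: [0.4, -0.1, -1.5]
gripper_width: 0.571
gripper_force: 30.0
```

Call:
play_rows:
  commands: "0 0 -0.1 0 0 0;0 0 0 0 0 0;0.032 0.01 0 0 0 0;0.032 0.01 0 0 0 0;0.032 0.01 0 0 0 0;0 0 0 0 0 0;0 0 0 0 0 0"

```text
time_s: 9.45
tcp_pos: [0.5973, 0.0016, 0.0369]
ee_rot: [[-0.956, -0.293, -0.0], [-0.293, 0.956, 0.0], [-0.0, 0.0, -1.0]]
wrist_force: [0.6, 0.2, -2.9]
gripper_width: 0.575
gripper_force: 30.0
```

Call:
play_rows:
  commands: "0.032 0.01 0 0 0 0;0.032 0.01 0 0 0 0;0 0 0 0 0 0;0 0 0 0 0 0"

```text
time_s: 9.85
tcp_pos: [0.5982, 0.0019, 0.0366]
ee_rot: [[-0.956, -0.293, -0.002], [-0.293, 0.956, -0.0], [0.002, 0.0, -1.0]]
wrist_force: [-4.4, -1.2, -0.3]
gripper_width: 0.576
gripper_force: 30.0
```

Shoulder contact came where expected. I'll lower it onto the bar.

Call:
play_rows:
  commands: "0 0 -0.04 0 0 0;0 0 -0.04 0 0 0;0 0 0 0 0 0;0 0 0 0 0 0"

```text
time_s: 10.25
tcp_pos: [0.5982, 0.0019, 0.0345]
ee_rot: [[-0.956, -0.293, -0.002], [-0.293, 0.956, -0.001], [0.002, 0.0, -1.0]]
wrist_force: [-5.9, -0.6, 2.5]
gripper_width: 0.57
gripper_force: 30.0
```

Call:
play_rows:
  commands: "0 0 -0.03 0 0 0;0 0 0 0 0 0;0 0 0 0 0 0"

```text
time_s: 10.55
tcp_pos: [0.5982, 0.0019, 0.0344]
ee_rot: [[-0.956, -0.294, -0.002], [-0.294, 0.956, -0.001], [0.002, -0.0, -1.0]]
wrist_force: [-7.4, -0.5, 7.2]
gripper_width: 0.571
gripper_force: 30.0
```

Call:
play_rows:
  commands: "0 0 0 0 0 0;0 0 0 0 0 0;0 0 0 0 0 0;0 0 0 0 0 0;0 0 0 0 0 0;0 0 0 0 0 0;0 0 0.3 0 0 0;0 0 0.5 0 0 0;0 0 1 0 0 0;0 0 1 0 0 0;0 0 1 0 0 0;0 0 1 0 0 0;0 0 1 0 0 0"
  grip: 87

```text
time_s: 11.85
tcp_pos: [0.5991, 0.0021, 0.2097]
ee_rot: [[-0.956, -0.293, 0.001], [-0.293, 0.956, 0.0], [-0.001, -0.0, -1.0]]
wrist_force: [-0.1, -0.6, 0.3]
gripper_width: 0.997
gripper_force: 0.0
```

Call:
play_rows:
  commands: "-0.322 -0.538 0 0 0 0.9625;-0.322 -0.538 0 0 0 0.9625;-0.322 -0.538 0 0 0 0.9625;-0.322 -0.538 0 0 0 0.9625;-0.322 -0.538 0 0 0 0.9625;-0.322 -0.538 0 0 0 0.9625;-0.322 -0.538 0 0 0 0.9625;-0.322 -0.538 0 0 0 0.9625;-0.322 -0.538 0 0 0 0.9625;-0.322 -0.538 0 0 0 0.9625;-0.322 -0.538 0 0 0 0.9625;-0.322 -0.538 0 0 0 0.9625;-0.322 -0.538 0 0 0 0.9625;-0.322 -0.538 0 0 0 0.9625;-0.322 -0.538 0 0 0 0.9625;-0.322 -0.538 0 0 0 0.9625;-0.322 -0.538 0 0 0 0.9625;-0.322 -0.538 0 0 0 0.9625;0 0 0 0 0 0;0 0 0 0 0 0"

```text
time_s: 13.85
tcp_pos: [0.4253, -0.2885, 0.2081]
ee_rot: [[0.969, -0.245, 0.001], [-0.245, -0.969, -0.0], [0.001, 0.0, -1.0]]
wrist_force: [-0.2, -1.0, -0.6]
gripper_width: 1.002
gripper_force: 0.0
```

Run:
```python
from h import *
C=np.array([647.8,18.5]);a=np.radians(17);ux=np.array([np.cos(a),np.sin(a)]);uy=np.array([-ux[1],ux[0]])
q,e=cams.capture("top");p,d=cams.capture("side");W=cloud(q,e,"top")
cv2.imwrite("pics/m3.png",np.hstack([cv2.resize(p[140:280,180:340],(400,350),interpolation=cv2.INTER_CUBIC),cv2.resize(q[130:270,210:370],(400,350),interpolation=cv2.INTER_CUBIC)]))
m=hsv(q,(8,60,90),(28,255,255))&(W[...,2]>.05)&(W[...,2]<.08);m[:150]=0;m[235:]=0;m[:,:245]=0;m[:,315:]=0
v,u=np.nonzero(m);X=np.array([ray(i,j,.064,"top")[:2] for i,j in zip(u,v)])*1000
print(cv2.minAreaRect(X.astype(np.float32)));X-=C;print(len(X),(X@ux).min(),(X@ux).max(),(X@uy).min(),(X@uy).max(),np.median(W[m][:,2]))
s=r.sense();print(s["tcp_pos"],s["joints"])
```

```text
((608.0767211914062, 5.071575164794922), (158.2147216796875, 51.091007232666016), 16.25384521484375)
787 -120.74425256755917 37.23943767425368 -26.091325326087237 25.213522998622548 0.0654685993657909
[ 0.42562367 -0.28796378  0.20789158] [-1.59652264e+01  1.18845300e+01 -1.62706358e+01 -2.71031886e-03
 -6.18091558e+01  9.18677656e+01]
```

View pics/m3.png

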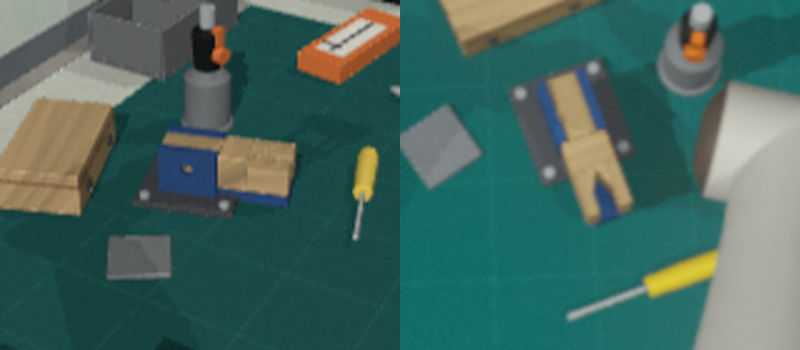

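The board sits flat in the bracket, with its tang between the ears and its shoulders against them. Now I'll descend to the pin.

Call:
play_rows:
  commands: "0 0 -1 0 0 0;0 0 -1 0 0 0;0 0 -1 0 0 0;0 0 -1 0 0 0;0 0 -1 0 0 0;0 0 -0.8 0 0 0;0 0 -0.4 0 0 0;0 0 -0.2 0 0 0;0 0 0 0 0 0;0 0 0 0 0 0;0 0 0 0 0 0"

```text
time_s: 15.05
tcp_pos: [0.4262, -0.2886, 0.0167]
ee_rot: [[0.97, -0.243, 0.002], [-0.243, -0.97, -0.001], [0.003, 0.0, -1.0]]
wrist_force: [-0.0, 0.4, -0.4]
gripper_width: 1.001
gripper_force: 0.0
```

Call:
play_rows:
  commands: "0 0 -0.2 0 0 0;0 0 -0.2 0 0 0;0 0 0 0 0 0;0 0 0 0 0 0"

```text
time_s: 15.45
tcp_pos: [0.4251, -0.2883, 0.0032]
ee_rot: [[0.97, -0.243, -0.001], [-0.243, -0.97, 0.0], [-0.001, 0.0, -1.0]]
wrist_force: [0.0, 0.3, 0.3]
gripper_width: 0.998
gripper_force: 0.0
```

Call:
play_rows:
  commands: "0 0 0 0 0 0;0 0 0 0 0 0;0 0 0 0 0 0;0 0 0 0 0 0;0 0 0 0 0 0;0 0 0 0 0 0;0 0 0 0 0 0;0 0 0 0 0 0;0 0 0 0 0 0;0 0 0 0 0 0"
  grip: 10

```text
time_s: 16.45
tcp_pos: [0.4254, -0.2884, 0.0036]
ee_rot: [[0.97, -0.243, 0.0], [-0.243, -0.97, -0.0], [0.0, 0.0, -1.0]]
wrist_force: [0.2, -0.7, -0.1]
gripper_width: 0.272
gripper_force: 30.0
```

Call:
play_rows:
  commands: "0 0 0.3 0 0 0;0 0 0.7 0 0 0;0 0 1 0 0 0;0 0 1 0 0 0;0 0 1 0 0 0;0.42 0.926 1 0 0 -0.457;0.42 0.926 1 0 0 -0.457;0.42 0.926 0 0 0 -0.457;0.42 0.926 0 0 0 -0.457;0.42 0.926 0 0 0 -0.457;0.42 0.926 0 0 0 -0.457;0.42 0.926 0 0 0 -0.457;0.42 0.926 0 0 0 -0.457;0.42 0.926 0 0 0 -0.457;0.42 0.926 0 0 0 -0.457;0.42 0.926 0 0 0 -0.457;0.42 0.926 0 0 0 -0.457;0.42 0.926 0 0 0 -0.457;0.42 0.926 0 0 0 -0.457;0.42 0.926 0 0 0 -0.457"

```text
time_s: 18.45
tcp_pos: [0.6139, 0.1295, 0.1834]
ee_rot: [[0.29, -0.957, -0.002], [-0.957, -0.29, 0.0], [-0.0, 0.001, -1.0]]
wrist_force: [0.1, -0.5, -1.6]
gripper_width: 0.274
gripper_force: 30.0
```

Call:
play_rows:
  commands: "0 0 0 0 0 0;0 0 -0.8 0 0 0;0 0 -0.8 0 0 0;0 0 -0.8 0 0 0;0 0 -0.8 0 0 0;0 0 -0.5 0 0 0;0 0 0 0 0 0;0 0 0 0 0 0"

```text
time_s: 19.25
tcp_pos: [0.6143, 0.1281, 0.0729]
ee_rot: [[0.293, -0.956, -0.0], [-0.956, -0.293, -0.0], [0.0, 0.0, -1.0]]
wrist_force: [0.9, 0.4, -0.9]
gripper_width: 0.273
gripper_force: 30.0
```

Call:
play_rows:
  commands: "0 0 -0.5 0 0 0;0 0 -0.5 0 0 0;0 0 -0.31 0 0 0;0 0 0 0 0 0;0 0 0 0 0 0;0 0 0 0 0 0"

```text
time_s: 19.85
tcp_pos: [0.6148, 0.1287, 0.0341]
ee_rot: [[0.293, -0.956, 0.001], [-0.956, -0.293, 0.001], [-0.0, -0.002, -1.0]]
wrist_force: [1.7, 0.5, 0.0]
gripper_width: 0.268
gripper_force: 30.0
```

Run:
```python
from h import *
q,e=cams.capture("top");p,d=cams.capture("side");np.savez("pics/t4.npz",p=q,d=e);np.savez("pics/s4.npz",p=p,d=d)
cv2.imwrite("pics/m4.png",np.hstack([cv2.resize(p[180:240,210:280],(400,343),interpolation=cv2.INTER_CUBIC),cv2.resize(q[140:225,220:320],(400,340),interpolation=cv2.INTER_CUBIC).copy()[:343] if 0 else cv2.resize(q[140:225,220:320],(400,343),interpolation=cv2.INTER_CUBIC)]))
s=r.sense();print(s["tcp_pos"])
```

```text
[0.61478025 0.12868378 0.03396876]
```

View pics/m4.png

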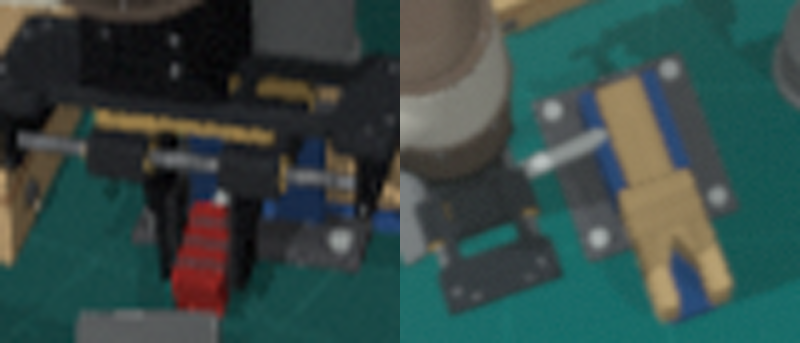

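The side view has the grip held level and facing the ear. In the top view the shaft runs from crop (540,168) to its tip at (605,133), in front of the ear. I'll measure its axis against the pin hole line.

```bash
cat > m.py <<'E'
from h import *
C=np.array([647.8,18.5]);a=np.radians(17);ux=np.array([np.cos(a),np.sin(a)]);uy=np.array([-ux[1],ux[0]])
def shaft(q):
    hs=cv2.cvtColor(q,cv2.COLOR_BGR2HSV)
    m=(hs[...,1]<60)&(hs[...,2]>115);m[:168]=0;m[188:]=0;m[:,:246]=0;m[:,275:]=0
    n,lab,st,_=cv2.connectedComponentsWithStats(m.astype(np.uint8));m=lab==1+np.argmax(st[1:,4])
    v,u=np.nonzero(m);X=np.array([ray(i,j,.045,"top")[:2] for i,j in zip(u,v)])*1000-C
    l=np.c_[X@ux,X@uy]
    for lo in range(20,90,5):
        k=(l[:,1]>=lo)&(l[:,1]<lo+5)
        if k.sum()>2: print(lo,k.sum(),l[k,0].min().round(1),l[k,0].max().round(1),l[k,0].mean().round(2))
    print("tip y",l[:,1].min())
E
python3 - <<'E'
from m import *
q=np.load("pics/t4.npz")["p"];shaft(q)
# bracket ears + board tang centre in same picture
hs=cv2.cvtColor(q,cv2.COLOR_BGR2HSV)
s=r.sense();P=np.array(s["tcp_pos"])[:2]*1000-C;print("tcp local",P@ux,P@uy)
# side: hole position in first side picture, and red grip axis now
p=np.load("pics/s4.npz")["p"];d=np.load("pics/s4.npz")["d"];W=cloud(p,d,"side")
m=hsv(p,(0,130,60),(8,255,255))|hsv(p,(172,130,60),(180,255,255));m[:205]=0;m[240:]=0;m[:,:235]=0;m[:,:][:,260:]=0
X=W[m];L=np.c_[(X[:,:2]*1000-C)@ux,(X[:,:2]*1000-C)@uy,X[:,2]*1000]
print("grip side",len(L),np.percentile(L,[2,50,98],axis=0).round(1).tolist())
t=L[L[:,2]>np.percentile(L[:,2],60)];print("top face slope z/y",np.polyfit(t[:,1],t[:,2],1))
E
```

```text
20 7 7.6 16.5 12.59
25 8 5.9 15.7 10.81
30 6 7.7 14.9 11.16
35 6 6.0 13.1 9.73
40 7 5.2 14.1 9.38
45 8 4.4 14.2 9.03
50 7 3.6 12.4 8.49
55 9 2.7 14.3 8.83
60 9 1.0 13.4 7.71
65 9 1.9 14.3 8.05
70 5 3.8 10.9 7.32
tip y 13.482970983140637
tcp local 0.6376722165219969 115.02331035749474
grip side 135 [[-86.9, 97.4, 26.0], [0.9, 127.9, 50.0], [12.4, 403.4, 273.3]]
top face slope z/y [  0.7357032  -23.06923353]
```

Run:
```python
from m import *
z=np.load("pics/t4.npz");q=z["p"];W=cloud(q,z["d"],"top")
hs=cv2.cvtColor(q,cv2.COLOR_BGR2HSV)
m=(hs[...,1]<60)&(hs[...,2]>115);m[:168]=0;m[188:]=0;m[:,:246]=0;m[:,275:]=0
X=W[m];L=np.c_[(X[:,:2]*1000-C)@ux,(X[:,:2]*1000-C)@uy,X[:,2]*1000]
for l in L[np.argsort(L[:,1])][::4]: print(l.round(1))
z=np.load("pics/s4.npz");p=z["p"];W=cloud(p,z["d"],"side")
m=hsv(p,(0,130,60),(8,255,255))|hsv(p,(172,130,60),(180,255,255));m[:212]=0;m[240:]=0;m[:,:238]=0;m[:,253:]=0
X=W[m];L=np.c_[(X[:,:2]*1000-C)@ux,(X[:,:2]*1000-C)@uy,X[:,2]*1000];L=L[(L[:,2]<90)&(abs(L[:,0])<30)]
print("grip side")
for l in L[np.argsort(L[:,1])][::6]: print(l.round(1))
cv2.imwrite("pics/m5.png",np.hstack([cv2.resize(p[195:240,225:270],(400,400),interpolation=cv2.INTER_CUBIC),cv2.resize(q[155:195,240:280],(400,400),interpolation=cv2.INTER_CUBIC)]))
```

```text
[ 8.9 13.8 49.3]
[ 5.5 20.  76.4]
[ 0.9 24.1 86.6]
[ 2.5 26.4 84. ]
[ 4.  28.7 82.1]
[ 5.2 31.2 81. ]
[ 3.2 34.6 82.1]
[-1.9 36.7 72.6]
[44.4 40.3 15.8]
[ 7.1 42.2 69.1]
[42.9 43.8 15. ]
[ 3.8 45.9 74.6]
[-1.3 48.1 65.2]
[ 0.5 50.  70.9]
[ 2.2 52.4 68.2]
[ 0.9 55.2 75.9]
[ 2.9 57.5 72.1]
[ 6.5 59.6 62.8]
[-1.8 61.9 73.3]
[ 0.8 64.1 67.6]
[-2.5 65.7 60.9]
[-0.8 68.1 57.8]
[-1.  70.7 61.7]
[-0.3 73.2 62.4]
grip side
[ 5.5 95.  61.3]
[ -1.8 100.9  63. ]
[ 12.  102.8  58.8]
[  2.3 107.2  56.7]
[ -1.  109.1  55.1]
[ 12.  113.2  56. ]
[  8.5 115.3  58. ]
[ -1.1 120.1  52.8]
[-10.6 122.2  75.6]
[-10.4 123.5  50. ]
[ -2.4 124.8  53. ]
[ -0.4 127.7  51.4]
[ 12.9 130.6  47.9]
[ -9.6 131.7  42.4]
[  3.9 132.7  47.6]
[ 12.3 134.1  37.1]
[ 11.8 134.5  47.6]
[ -4.8 135.2  34. ]
[ -5.5 136.4  48.4]
[  2.9 137.2  41. ]
[ -0.5 138.4  49.1]
[  7.7 139.1  48.2]
```

View pics/m5.png

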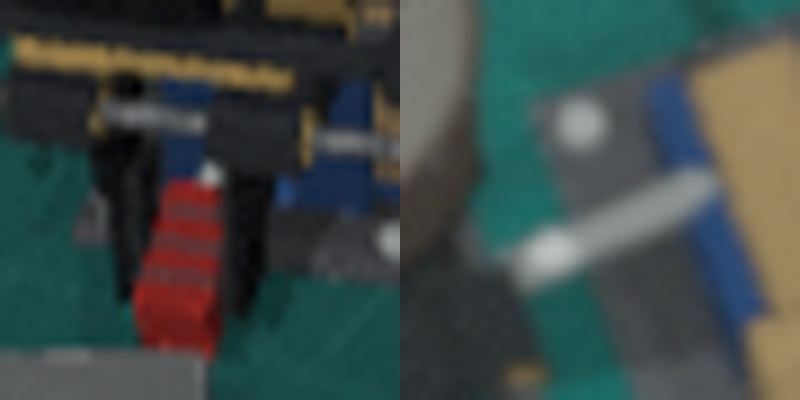

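The pin is pitched tip-up by about 18°. The shaft reaches 78 mm beyond the grip's *front face*, so the tip ran onto the ear top as I lowered. I'll back off, level it flat on clear bench and regrasp.

Call:
play_rows:
  commands: "0 0 0.5 0 0 0;0 0 0.9 0 0 0;0 0 0.9 0 0 0;-0.749 0.118 0 0 0 0;-0.749 0.118 0 0 0 0;-0.749 0.118 0 0 0 0;-0.749 0.118 0 0 0 0;-0.749 0.118 0 0 0 0;-0.749 0.118 0 0 0 0;0 0 -0.9 0 0 0;0 0 -0.9 0 0 0;0 0 -0.6 0 0 0;0 0 -0.2 0 0 0;0 0 0 0 0 0;0 0 0 0 0 0"

```text
time_s: 21.45
tcp_pos: [0.48, 0.1499, 0.0249]
ee_rot: [[0.293, -0.956, 0.001], [-0.956, -0.293, 0.001], [-0.0, -0.001, -1.0]]
wrist_force: [0.4, 0.5, -1.7]
gripper_width: 0.267
gripper_force: 30.0
```

Call:
play_rows:
  commands: "0 0 -0.3 0 0 0;0 0 -0.15 0 0 0;0 0 -0.1 0 0 0;0 0 -0.1 0 0 0;0 0 0 0 0 0;0 0 0 0 0 0"

```text
time_s: 22.05
tcp_pos: [0.4801, 0.1483, 0.0069]
ee_rot: [[0.294, -0.956, 0.001], [-0.956, -0.294, -0.002], [0.002, -0.0, -1.0]]
wrist_force: [-0.8, -7.3, 14.2]
gripper_width: 0.271
gripper_force: 30.0
```

Call:
play_rows:
  commands: "0 0 0 0 0 0;0 0 0 0 0 0;0 0 0 0 0 0;0 0 0 0 0 0;0 0 0 0 0 0;0 0 0 0 0 0;0 0 0 0 0 0;0 0 0.5 0 0 0;0 0 1 0 0 0;0 0 1 0 0 0;-0.5 1 1 0 0 0;-0.5 1 1 0 0 0;-0.5 1 1 0 0 0;-0.5 1 0 0 0 0;-0.5 1 0 0 0 0;0 0 0 0 0 0"
  grip: 87

```text
time_s: 23.65
tcp_pos: [0.4034, 0.3025, 0.1702]
ee_rot: [[0.297, -0.955, 0.001], [-0.955, -0.297, 0.002], [-0.001, -0.001, -1.0]]
wrist_force: [-0.2, -0.3, 0.7]
gripper_width: 1.0
gripper_force: 0.0
```

Run:
```python
from m import *
q,e=cams.capture("top");p,d=cams.capture("side");np.savez("pics/t6.npz",p=q,d=e)
W=cloud(q,e,"top")
red=(hsv(q,(0,130,70),(8,255,255))|hsv(q,(172,130,70),(180,255,255)));red[:,:200]=0;red[:,300:]=0;red[:190]=0;red[280:]=0
print("grip",rect(red,.024,"top"),np.percentile(W[red][:,2],[5,50,95]))
wood=hsv(q,(8,60,90),(28,255,255))&(W[...,2]>.05)&(W[...,2]<.08);wood[:150]=0;wood[235:]=0;wood[:,:245]=0;wood[:,315:]=0
print("board",rect(wood,.064,"top"))
cv2.imwrite("pics/m6.png",np.hstack([cv2.resize(p[150:290,200:340],(400,400)),cv2.resize(q[140:280,180:320],(400,400),interpolation=cv2.INTER_CUBIC)]))
print(r.sense()["tcp_pos"])
```

```text
grip (array([482. , 144.1]), array([23.2, 45.5]), 16.0, 120) [0.01918705 0.02520186 0.03034444]
board (array([607.7,   5.6]), array([158.7,  51.1]), 16.9, 795)
[0.40398503 0.29995176 0.16958285]
```

View pics/m6.png

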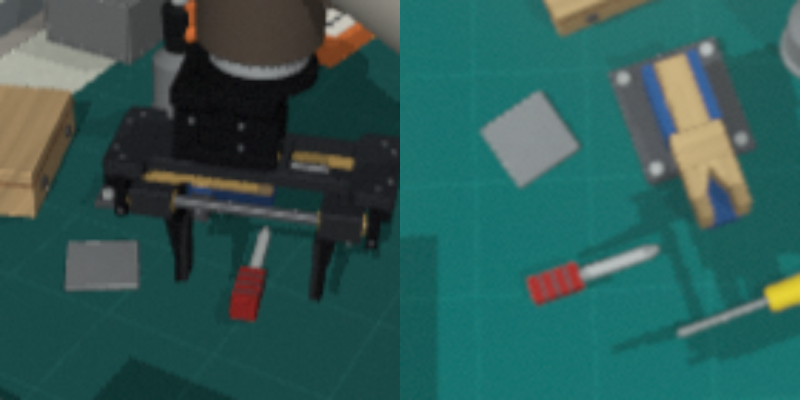

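The pin lies flat and straight on the bench, and the board is undisturbed in the bracket. I'll regrasp.

Call:
play_rows:
  commands: "0.433 -0.866 0 0 0 0;0.433 -0.866 0 0 0 0;0.433 -0.866 0 0 0 0;0.433 -0.866 0 0 0 0;0.433 -0.866 0 0 0 0;0.433 -0.866 0 0 0 -0.03;0 0 -1 0 0 0;0 0 -1 0 0 0;0 0 -1 0 0 0;0 0 -1 0 0 0;0 0 -0.6 0 0 0;0 0 -0.3 0 0 0;0 0 0 0 0 0;0 0 0 0 0 0;0 0 0 0 0 0"

```text
time_s: 25.25
tcp_pos: [0.4833, 0.1441, 0.0239]
ee_rot: [[0.289, -0.957, 0.002], [-0.957, -0.289, 0.001], [-0.001, -0.002, -1.0]]
wrist_force: [0.4, 0.2, 0.6]
gripper_width: 0.996
gripper_force: 0.0
```

Call:
play_rows:
  commands: "0 0 -0.35 0 0 0;0 0 -0.33 0 0 0;0 0 0 0 0 0;0 0 0 0 0 0"

```text
time_s: 25.65
tcp_pos: [0.4822, 0.1436, 0.0019]
ee_rot: [[0.289, -0.957, -0.001], [-0.957, -0.289, -0.001], [0.0, 0.001, -1.0]]
wrist_force: [-0.0, -0.2, 0.0]
gripper_width: 0.998
gripper_force: 0.0
```

Call:
play_rows:
  commands: "0 0 0 0 0 0;0 0 0 0 0 0;0 0 0 0 0 0;0 0 0 0 0 0;0 0 0 0 0 0;0 0 0 0 0 0;0 0 0 0 0 0;0 0 0 0 0 0;0 0 0 0 0 0;0 0 0 0 0 0"
  grip: 10

```text
time_s: 26.65
tcp_pos: [0.4823, 0.1436, 0.0023]
ee_rot: [[0.289, -0.957, -0.0], [-0.957, -0.289, -0.0], [0.0, 0.0, -1.0]]
wrist_force: [-0.3, -0.4, 0.9]
gripper_width: 0.273
gripper_force: 30.0
```

Call:
play_rows:
  commands: "0 0 0.3 0 0 0;0 0 0.7 0 0 0.023;0.5225 0.025 0 0 0 0;0.5225 0.025 0 0 0 0;0.5225 0.025 0 0 0 0;0.5225 0.025 0 0 0 0;0.5225 0.025 0 0 0 0;0.5225 0.025 0 0 0 0;0.5225 0.025 0 0 0 0;0.5225 0.025 0 0 0 0;0 0 0 0 0 0;0 0 0 0 0 0;0 0 0 0 0 0"

```text
time_s: 27.95
tcp_pos: [0.6067, 0.1495, 0.0322]
ee_rot: [[0.292, -0.956, -0.001], [-0.956, -0.292, -0.0], [-0.0, 0.001, -1.0]]
wrist_force: [0.4, 0.2, -0.8]
gripper_width: 0.272
gripper_force: 30.0
```

Run:
```python
from m import *
q,e=cams.capture("top");p,d=cams.capture("side");np.savez("pics/t7.npz",p=q,d=e)
hs=cv2.cvtColor(q,cv2.COLOR_BGR2HSV);W=cloud(q,e,"top")
m=(hs[...,1]<60)&(hs[...,2]>115)&(W[...,2]>.028)&(W[...,2]<.07);m[:160]=0;m[200:]=0;m[:,:225]=0;m[:,275:]=0
v,u=np.nonzero(m);X=np.array([ray(i,j,.045,"top")[:2] for i,j in zip(u,v)])*1000-C;l=np.c_[X@ux,X@uy]
for lo in range(20,120,6):
    k=(l[:,1]>=lo)&(l[:,1]<lo+6)
    if k.sum()>2: print(lo,k.sum(),l[k,0].min().round(1),l[k,0].max().round(1),l[k,0].mean().round(2),np.median(W[m][k,2]).round(3))
s=r.sense();P=np.array(s["tcp_pos"]);Q=P[:2]*1000-C;print("tcp local",Q@ux,Q@uy,P[2],np.degrees(np.arctan2(*s["ee_rot"][1::-1,1])))
cv2.imwrite("pics/m7.png",np.hstack([cv2.resize(p[180:240,210:270],(400,400),interpolation=cv2.INTER_CUBIC),cv2.resize(q[145:215,220:290],(400,400),interpolation=cv2.INTER_CUBIC)]))
```

```text
38 5 -2.7 2.5 0.06 0.047
44 9 -4.5 5.3 0.54 0.05
50 8 -4.4 4.5 0.36 0.048
56 9 -3.5 6.3 1.47 0.048
62 9 -4.3 5.5 0.65 0.047
68 10 -5.1 6.4 0.5 0.049
74 9 -5.0 5.6 0.3 0.046
80 9 -4.1 5.7 0.77 0.047
86 10 -4.9 6.6 0.62 0.048
92 10 -4.8 6.7 1.04 0.05
tcp local -0.6370345314990109 137.35826411322364 0.03241888635562061 -163.00603606932796
```

View pics/m7.png

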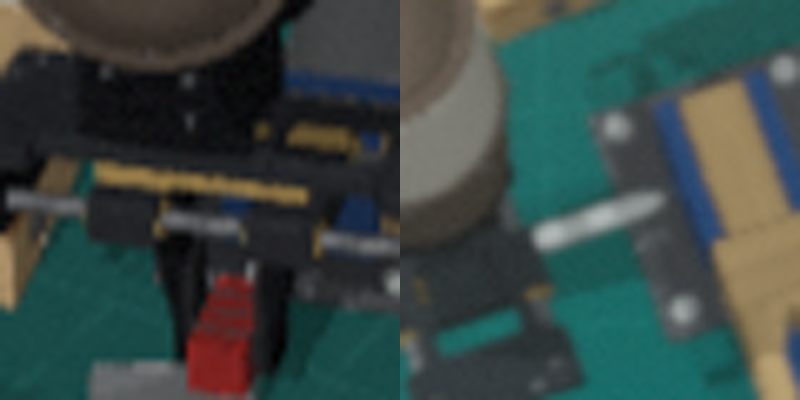

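The pin is level and parallel to the hole axis, with its tip about 10 mm off the ear in the top view. Inserting slowly.

Call:
play_rows:
  commands: "0.039 -0.093 0 0 0 0;0.0292 -0.0956 0 0 0 0;0.0292 -0.0956 0 0 0 0;0.0292 -0.0956 0 0 0 0;0.0292 -0.0956 0 0 0 0;0.0292 -0.0956 0 0 0 0;0.0292 -0.0956 0 0 0 0;0.0292 -0.0956 0 0 0 0;0 0 0 0 0 0;0 0 0 0 0 0"

```text
time_s: 29.05
tcp_pos: [0.6152, 0.1268, 0.0323]
ee_rot: [[0.292, -0.956, -0.0], [-0.956, -0.292, -0.0], [0.0, 0.0, -1.0]]
wrist_force: [-0.5, -0.2, -2.3]
gripper_width: 0.272
gripper_force: 30.0
```

Call:
play_rows:
  commands: "0.0292 -0.0956 0 0 0 0;0.0292 -0.0956 0 0 0 0;0.0292 -0.0956 0 0 0 0;0.0292 -0.0956 0 0 0 0;0.0292 -0.0956 0 0 0 0;0.0292 -0.0956 0 0 0 0;0 0 0 0 0 0;0 0 0 0 0 0"

```text
time_s: 29.85
tcp_pos: [0.6205, 0.1096, 0.0324]
ee_rot: [[0.292, -0.956, 0.0], [-0.956, -0.292, 0.0], [-0.0, -0.0, -1.0]]
wrist_force: [0.6, -0.2, -2.9]
gripper_width: 0.271
gripper_force: 30.0
```

Call:
play_rows:
  commands: "0.0292 -0.0956 0 0 0 0;0.0292 -0.0956 0 0 0 0;0.0292 -0.0956 0 0 0 0;0.0292 -0.0956 0 0 0 0;0.0292 -0.0956 0 0 0 0;0.0292 -0.0956 0 0 0 0;0 0 0 0 0 0;0 0 0 0 0 0"

```text
time_s: 30.65
tcp_pos: [0.6257, 0.0923, 0.0323]
ee_rot: [[0.292, -0.956, -0.0], [-0.956, -0.292, 0.0], [-0.0, -0.0, -1.0]]
wrist_force: [0.1, 0.5, -2.6]
gripper_width: 0.274
gripper_force: 30.0
```

Call:
play_rows:
  commands: "0.0292 -0.0956 0 0 0 0;0.0292 -0.0956 0 0 0 0;0.0292 -0.0956 0 0 0 0;0.0292 -0.0956 0 0 0 0;0.0292 -0.0956 0 0 0 0;0 0 0 0 0 0;0 0 0 0 0 0"

```text
time_s: 31.35
tcp_pos: [0.6301, 0.078, 0.0323]
ee_rot: [[0.292, -0.956, -0.0], [-0.956, -0.292, -0.0], [-0.0, 0.0, -1.0]]
wrist_force: [0.6, -0.1, -2.3]
gripper_width: 0.27
gripper_force: 30.0
```

Call:
play_rows:
  commands: "0.0292 -0.0956 0 0 0 0;0.0292 -0.0956 0 0 0 0;0.0195 -0.0638 0 0 0 0;0 0 0 0 0 0;0 0 0 0 0 0"

```text
time_s: 31.85
tcp_pos: [0.6324, 0.0704, 0.0323]
ee_rot: [[0.292, -0.956, -0.0], [-0.956, -0.292, 0.0], [-0.0, 0.0, -1.0]]
wrist_force: [-0.2, -0.1, -1.9]
gripper_width: 0.267
gripper_force: 30.0
```

Call:
play_rows:
  commands: "0.00975 -0.0319 0 0 0 0;0.00975 -0.0319 0 0 0 0;0 0 0 0 0 0;0 0 0 0 0 0"

```text
time_s: 32.25
tcp_pos: [0.633, 0.0685, 0.0324]
ee_rot: [[0.292, -0.956, 0.0], [-0.956, -0.292, 0.0], [0.0, -0.0, -1.0]]
wrist_force: [-0.0, -0.8, -1.9]
gripper_width: 0.274
gripper_force: 30.0
```

Call:
play_rows:
  commands: "0.00975 -0.0319 0 0 0 0;0.00975 -0.0319 0 0 0 0;0 0 0 0 0 0;0 0 0 0 0 0"

```text
time_s: 32.65
tcp_pos: [0.6336, 0.0666, 0.0323]
ee_rot: [[0.292, -0.956, 0.0], [-0.956, -0.292, 0.0], [-0.0, -0.0, -1.0]]
wrist_force: [-0.1, 0.3, -2.7]
gripper_width: 0.271
gripper_force: 30.0
```

Call:
play_rows:
  commands: "0.00975 -0.0319 0 0 0 0;0.00975 -0.0319 0 0 0 0;0 0 0 0 0 0;0 0 0 0 0 0"

```text
time_s: 33.05
tcp_pos: [0.6337, 0.0663, 0.0324]
ee_rot: [[0.292, -0.956, -0.0], [-0.956, -0.292, 0.002], [-0.002, -0.0, -1.0]]
wrist_force: [-3.0, 5.5, -0.1]
gripper_width: 0.271
gripper_force: 30.0
```

Call:
play_rows:
  commands: "0.00975 -0.0319 0 0 0 0;0.00975 -0.0319 0 0 0 0;0 0 0 0 0 0;0 0 0 0 0 0"

```text
time_s: 33.45
tcp_pos: [0.6336, 0.0661, 0.0324]
ee_rot: [[0.293, -0.956, -0.001], [-0.956, -0.293, 0.003], [-0.004, -0.0, -1.0]]
wrist_force: [-5.8, 11.7, 0.8]
gripper_width: 0.271
gripper_force: 30.0
```

Seated against the ear with about 13 N. Easing off and letting go.

Call:
play_rows:
  commands: "-0.015 0.048 -0.03 0 0 0;0 0 0 0 0 0;0 0 0 0 0 0"

```text
time_s: 33.75
tcp_pos: [0.6339, 0.0663, 0.0318]
ee_rot: [[0.293, -0.956, 0.0], [-0.956, -0.293, 0.002], [-0.002, -0.001, -1.0]]
wrist_force: [-3.6, 7.1, 0.5]
gripper_width: 0.274
gripper_force: 30.0
```

Call:
play_rows:
  commands: "0 0 0 0 0 0;0 0 0 0 0 0;0 0 0 0 0 0;0 0 0 0 0 0;0 0 0 0 0 0;0 0 0 0 0 0;0 0 0 0 0 0;0 0 0 0 0 0"
  grip: 70

```text
time_s: 34.55
tcp_pos: [0.6343, 0.0642, 0.0314]
ee_rot: [[0.292, -0.956, -0.0], [-0.956, -0.292, -0.0], [0.0, 0.0, -1.0]]
wrist_force: [-0.2, 0.2, 0.3]
gripper_width: 0.797
gripper_force: 0.0
```

Call:
play_rows:
  commands: "0 0 0.3 0 0 0;0 0 0.6 0 0 0;0 0 1 0 0 0;0 0 1 0 0 0;0 0 1 0 0 0;0 0 1 0 0 0;-0.5 1 0.5 0 0 0;-0.5 1 0 0 0 0;-0.5 1 0 0 0 0;-0.5 1 0 0 0 0;-0.5 1 0 0 0 0;-0.5 1 0 0 0 0;-0.5 1 0 0 0 0;0 0 0 0 0 0;0 0 0 0 0 0"

```text
time_s: 36.05
tcp_pos: [0.529, 0.2748, 0.1941]
ee_rot: [[0.294, -0.956, 0.001], [-0.956, -0.294, 0.0], [-0.0, -0.001, -1.0]]
wrist_force: [0.6, -0.5, 0.2]
gripper_width: 0.803
gripper_force: 0.0
```

Run:
```python
from m import *
q,e=cams.capture("top");p,d=cams.capture("side");W=cloud(q,e,"top")
red=(hsv(q,(0,130,70),(8,255,255))|hsv(q,(172,130,70),(180,255,255)));red[:,:220]=0;red[:,290:]=0;red[:140]=0;red[230:]=0
c=rect(red,.053,"top");v,u=np.nonzero(red);X=np.array([ray(i,j,.053,"top")[:2] for i,j in zip(u,v)])*1000-C
print(c,np.percentile(X@uy,[1,99]),np.percentile(X@ux,[1,99]),np.median(W[red][:,2]))
wood=hsv(q,(8,60,90),(28,255,255))&(W[...,2]>.05)&(W[...,2]<.08);wood[:150]=0;wood[235:]=0;wood[:,:245]=0;wood[:,315:]=0
print("board",rect(wood,.064,"top"),r.sense()["tcp_pos"])
cv2.imwrite("pics/m8.png",np.hstack([cv2.resize(p[140:280,180:320],(400,400),interpolation=cv2.INTER_CUBIC),cv2.resize(q[130:230,220:320],(400,400),interpolation=cv2.INTER_CUBIC)]))
```

```text
(array([631.4,  67.3]), array([24.6, 44.9]), 16.4, 117) [29.59026056 73.800729  ] [-13.69511823  10.65982951] 0.052342618083242864
board (array([608.2,   5.5]), array([157.7,  50.7]), 16.8, 791) [0.5295279  0.27367879 0.19381159]
```

View pics/m8.png

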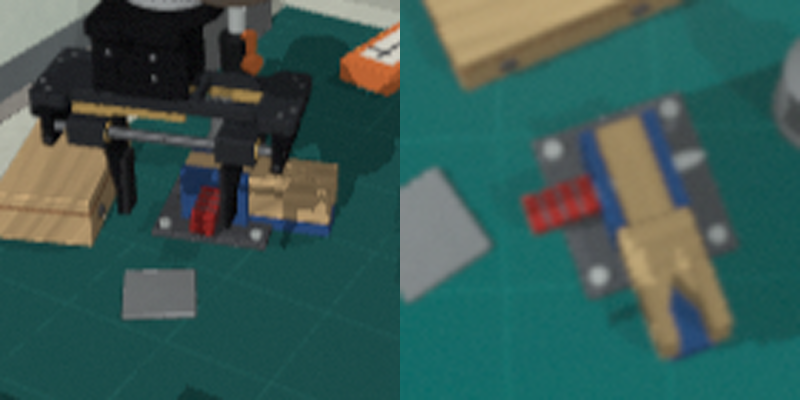

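The pin's grip rests against the ear (grip spans y ≈ 28–74 mm in the bracket's frame, about 27–75 expected). Its tip shows beyond the far ear at crop (690,158). The board is flat, and the arm is clear of everything.

```bash
python3 -c "
from station import r
print(r.finish_job())"
```

```text
the job is handed in; nothing more can be done
None
```

The sawing board is flat in the bracket with its shoulders against the ears, the lock pin is home through ear, tang and other ear with its grip against the ear, and the job was handed in at about 36 s; the pin tip first rode up on an ear, so I set it down and regrasped it, and I moved none of the bystanders, though I didn't re-measure them at the end.

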